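Clamp a carving blank in the wedge-locked stand

ROBOT

A 7-joint arm with a two-finger parallel gripper is mounted at the origin on the work surface. World frame = base frame: x ahead of the robot, y to its left, z up, the work surface at z = 0. Lengths are in m, angles in rad, forces in N, time in s.
With the tool pointing down it reaches from about 0.4 to 0.875 m from the base axis. Payload 19.3 kg.
Tool frame: the origin (TCP) lies midway between the tips of the shut fingers; the grasp point (between the pads) lies 19 mm behind it; z points along the fingers, y is the line along which they close (so a half turn about z gives the same grasp; the last joint's range is limited). The gripper opens to 85 mm and grips with 20 to 120 N. Pads are 22 mm wide; open, the fingers measure 114 mm over their backs; the gripper's body (76 mm by 85 mm) begins 54 mm behind the grasp point. The pads swing forward as they close: fully open they stand 13 mm farther back than shut.
Start: joints at [-1.314, 0.521, -0.036, 1.599, 0.021, 1.021, -0.113], TCP at [0.201, 0.592, 0.231] pointing down, gripper open.
Joint ranges: [-2.91, 2.91], [-0.3, 2.13], [-1.5, 1.42], [0.17, 2.43], [-1.26, 4.41], [0.16, 1.93], [-2.52, 2.52]. Speed limits (rad/s): [1.89, 1.89, 2.39, 2.39, 3.01, 3.01, 3.01].

INTERFACE

Orientations are given as [roll, pitch, yaw] about the fixed x, y, z axes, in that order (R = Rz(yaw) Ry(pitch) Rx(roll)).
In Python, from workcell import telemetry, grab_frame, calibration, bot, outline_of, landmark_of gives the robot as it stands. The module is installed in compiled form; this text tells all that it offers.
- The arm moves only by the shell command python3 -m inch 'ROWS' [FORCE]. ROWS is JSON, a list of rows, each a list of 7 numbers: the shift along the tool's x, y, z in m, then the turn, a rotation vector about the tool's x, y, z in rad, then the closure, from 0 (fully open) to 1 (shut). A call has 1 to 5 rows; each row shifts and turns the commanded pose from where the row before left it, along the tool's axes as they then stand; what a row does not reach is not made up. A row lasts 1/10 s, in which the tool goes at most 50 mm and 8.59 degrees, less where a joint would pass 70% of its speed; a pose out of reach is approached as far as the arm can. A call is refused whole if a number of a shift passes 0.05 or a number of a turn 0.15, either way. A call with a gripper value outside its range is refused whole. The fingers move at their own pace and stop on an object; FORCE is the grip in N (left out, the last holds). Time passes only in rows, so rows that do not move let the fingers close. It gives the time, the measured TCP pose, the force, the opening and the grip force at its end, in the units of the state.
- telemetry.observe(): the state, without advancing time (a new reading comes with each control period).
- grab_frame(name): name is "side" or "top"; returns the picture (420x560x3 uint8, red, green, blue); there is no depth.
- calibration(name): a dict with "fovy" (degrees; the focal length in pixels is half the picture's height over the tangent of half this angle, whatever the lens; pixels are square), "cx", "cy" (the principal point, pixels), "pose" (4x4, takes a point from camera to world coordinates). Camera axes: x right, y down, z forward; pixel columns grow to the right and rows downward; lengths in m; the calibration is good to about 2 mm. A picture is of the moment at which its call begins. calibration takes no time and is no camera call.
- bot.job_done(): hands the job in; it is judged then, once.
Trained networks look in the newest picture that a camera, given by its name, has taken for a name from the list of things; names that differ only in an ending like _2 or _b are one class to them, and where a whole thing is asked for, a point or a joint stands for the part that bears it (a point fixed in the world has none). Each returns a list of dicts, best first, with "score" (0 to 1); they miss things now and then, are a little off and sometimes report something else, mostly with a low value. They report only what shows in the picture. A call takes as long as a camera call. They do not tell look-alikes from the thing itself.
- outline_of(label, camera): "region" (420x560 bool, what is visible of it) and "rect" ([left, top, right, bottom] in pixels, round what is visible of it).
- landmark_of(label, camera): "xy" ([column, row] in pixels: a listed point, or the origin of a listed thing).
The state is a dict: "clock": time; "qpos": joint angles; "qd": joint speeds; "joint_efforts": joint torques, N m; "position": TCP position; "tool_rot": TCP orientation; "force": force on the tool from outside, world axes, zero at the start; "moment": the same for the moment, N m; "grip_width": finger opening in m; "finger_force": force on a finger pad.
Only numpy, scipy, OpenCV 4.12 (cv2) and the standard library are available. Lean on these libraries where they do the work, as an engineer would, in place of code of your own. Each camera call takes 0.05 s, during which the arm holds its last target. There are 200 camera calls.

TASK

Pinch the pale rectangular carving blank off the bench and lay it flat on the sloping bed of the carving stand, lengthways up the slope, midway across and between the bottom ledge and the sliding jaw; have it lying flat on the bed before you let go, do not drop it in. Then slide the red thumb wedge along until it jams the jaw hard against the blank, so that the blank stays clamped against the ledge when you let go and move away. Leave the other things on the bench where they are.

Things in the scene. Friction and masses are not known exactly. Their poses are not given: they have to be found in the camera images.
- blank_center (a point): Centre (half-way up) of the loose blank: pale lime-wood rectangle 90 x 58 x 8 mm, about 30 g, pencilled rosette on its top face. x runs along the 90 mm length, y across the 58 mm width, z up out of the top. It starts flat on the bench right of the stand (-y side), at one of three places shared with coaster and stone. Either end may point up the slope.
- bed_seat (a point): Point on the surface of the stand's sloping bed, where the middle of the clamped blank must lie (its centre then is 4 mm above this point along z). x points up the slope, y level across, z square out of the bed. The bed, 200 mm wide, slopes 28 degrees, rising to the robot's left (yaw 1.4 to 2.1). The face of the bottom ledge (12 mm high, 120 mm wide) is at x = -45 mm. The sides (y) of the blank's place are open and free.
- bed: The fixed sloping plywood board with dark ledge and fence. Origin on its surface at the middle of the ledge's face, 45 mm down the slope from the bed seat; same axes. The fence, 18 mm high, lies beyond the wedge, from x = 140 to 160 mm.
- jaw: Brown sliding bar across the bed above the blank's place, 16 mm high. It moves only along the slope, driven by the wedge: 1 mm down for 4 mm of wedge travel. At zero travel its pressing face is 102 mm from the ledge's face, and its origin (no useful point) is that of the bed; same axes. Face from y = -70 to +45 mm.
- wedge_tab (a point): Centre of the upright red thumb tab on the red wedge: 20 mm (x, up the slope) x 14 mm (y, across) x 30 mm tall (z); axes as the bed seat. The centre is 31 mm above the bed surface; the tab stands free from 17 mm (top of the wedge) to 46 mm above it. At zero travel it is at x = +83, y = -55 mm from the bed seat. Pushing it along +y jams the jaw.
- wedge (a joint): Travel of the red wedge along +y of the bed, m: 0 slack, 0.062 end of its track. Starts between 0 and 0.012. It takes about 3 N to slide, stays where it is left, and with the blank in place meets firm resistance near 0.048; a push of 10 to 15 N there jams it well.
- coaster: Bystander, to be left alone: round dark walnut coaster, 80 mm across, 10 mm thick. Origin at the centre of its underside.
- stone: Bystander, to be left alone: two-tone (grey below, orange on top) sharpening stone, 110 x 40 x 18 mm. Origin at the centre of its underside.
- mallet: Bystander, to be left alone: wooden carver's mallet standing on its head, 225 mm tall, head up to 88 mm across. Origin at the centre of its underside.
- gouge: Bystander, to be left alone: carving gouge lying flat, 200 mm long, pale wooden handle. Origin at the centre of its underside when lying.
- brush: Bystander, to be left alone: flat bench brush lying flat, 190 mm long, blue handle. Origin at the centre of its underside when lying.
- glue: Bystander, to be left alone: white glue bottle with orange cap, 60 mm across, 160 mm tall. Origin at the centre of its underside.
There are look-alikes about, which are no part of the job. What is meant by the part that bears blank_center is not blue or orange, and is the smaller of those in its own colour.

How it is judged:
On the way, in this order (a step that is already met when the one before it is completed fails the run):
1. the blank lies flat on the bed between ledge and jaw, within 20 mm of the middle, while the fingers still hold it (x of blank_center in the frame of bed_seat between -0.006 and 0.014 m and y of blank_center in the frame of bed_seat between -0.02 and 0.02 m and z of blank_center in the frame of bed_seat between 0 and 0.01 m and angle between the z axis of blank_center and the z axis of bed_seat, either way round below 0.09 rad and angle between the x axis of blank_center and the x axis of bed_seat, either way round below 0.25 rad and distance between the grasp point and blank_center below 0.045 m and contact force between the fingers and anything else above 1 N), for 0.1 s.
2. the wedge has jammed the jaw against the blank (x of blank_center in the frame of bed_seat between -0.005 and 0.005 m and y of blank_center in the frame of bed_seat between -0.02 and 0.02 m and z of blank_center in the frame of bed_seat between 0 and 0.01 m and angle between the z axis of blank_center and the z axis of bed_seat, either way round below 0.09 rad and angle between the x axis of blank_center and the x axis of bed_seat, either way round below 0.1 rad and contact force between jaw and anything else above 2 N and value of joint wedge above 0.02 m), for 0.2 s.
At the end, for the whole second after the job is handed in: The blank lies flat on the bed (within 5 deg), lengthways up the slope (within 5.7 deg), centre within 5 mm of the seat along the slope and 20 mm across; the wedge is more than 20 mm along and the jaw, at rest, presses on the blank with over 2 N (all of step 2 and linear speed of jaw below 0.01 m/s); the robot touches nothing.
It fails at once if a bystander (coaster, stone, mallet, gouge, brush or glue bottle) is moved by more than 30 mm (distance of any of coaster, stone, mallet, gouge, brush, glue from where it was at the start of the episode above 0.03 m).
It also fails if it takes over 51 s, if anything falls off the work surface, if the arm or the gripper's body presses on something with over 40 N, if the wrist force passes 120 N, or if a joint passes its speed limit or range.

## Working session

There is one attempt and no reset: what is moved stays moved. The work goes in short steps, Python scripts to look and compute and a shell command to move; the robot and the scene stay as the last step left them, time stands still between calls to the robot, and variables do not carry over. Pictures are saved under pics/ and viewed, at most 14 in all, crops included, and the job is handed in when it is done.

```bash
mkdir -p pics
cat > h.py <<'E'
import numpy as np, cv2
from workcell import telemetry, grab_frame, calibration, bot, outline_of, landmark_of
from scipy.spatial.transform import Rotation as R
def K(n):
    c=calibration(n); f=210/np.tan(np.radians(c['fovy'])/2); return f,c['cx'],c['cy'],np.array(c['pose'])
def ray(n,px):
    f,cx,cy,T=K(n); d=T[:3,:3]@np.array([(px[0]-cx)/f,(px[1]-cy)/f,1]); return T[:3,3],d
def onz(n,px,z):
    o,d=ray(n,px); return o+d*(z-o[2])/d[2]
def proj(n,p):
    f,cx,cy,T=K(n); q=T[:3,:3].T@(np.array(p)-T[:3,3]); return np.array([f*q[0]/q[2]+cx,f*q[1]/q[2]+cy])
def save(n,name):
    im=grab_frame(n); cv2.imwrite('pics/'+name,im[:,:,::-1]); return im
E
python3 - <<'E'
from h import *
np.set_printoptions(precision=4,suppress=True)
a=save('side','s0.png');b=save('top','t0.png')
cv2.imwrite('pics/tops0.png',np.hstack([cv2.resize(x[:,:,::-1],(400,300)) for x in (a,b)]))
for n in('side','top'):
    c=calibration(n);print(n,{k:(np.round(v,3).tolist()) for k,v in c.items()})
    for l in('blank_center','bed_seat','bed','wedge_tab','coaster','stone','mallet','gouge','brush','glue'):
        print(n,l,[(np.round(d['xy']).tolist(),round(d['score'],2)) for d in landmark_of(l,n)][:4])
s=telemetry.observe();print(s)
E
```

```text
side {'fovy': 49.736, 'cx': 273.483, 'cy': 206.631, 'pose': [[0.933, -0.204, 0.298, 0.216], [-0.36, -0.477, 0.802, -0.863], [-0.021, -0.855, -0.518, 0.68], [0.0, 0.0, 0.0, 1.0]]}
side blank_center [([386.0, 338.0], 0.94), ([287.0, 345.0], 0.88), ([207.0, 325.0], 0.66), ([328.0, 411.0], 0.61)]
side bed_seat [([267.0, 202.0], 0.72), ([357.0, 232.0], 0.57)]
side bed [([276.0, 215.0], 0.96)]
side wedge_tab [([270.0, 168.0], 0.53)]
side coaster [([335.0, 288.0], 0.77)]
side stone [([261.0, 283.0], 0.76)]
side mallet [([354.0, 231.0], 0.58)]
side gouge [([402.0, 284.0], 0.9)]
side brush [([191.0, 183.0], 0.95)]
side glue [([255.0, 168.0], 0.69)]
top {'fovy': 53.503, 'cx': 286.93, 'cy': 207.991, 'pose': [[0.024, -0.995, 0.096, 0.41], [-1.0, -0.023, 0.012, 0.009], [-0.01, -0.096, -0.995, 1.379], [0.0, 0.0, 0.0, 1.0]]}
top blank_center [([352.0, 279.0], 0.91), ([403.0, 184.0], 0.77), ([432.0, 240.0], 0.67), ([383.0, 240.0], 0.65)]
top bed_seat [([258.0, 199.0], 0.89)]
top bed [([272.0, 193.0], 0.92)]
top wedge_tab [([232.0, 181.0], 0.65)]
top coaster [([351.0, 187.0], 0.81), ([259.0, 199.0], 0.47), ([164.0, 175.0], 0.34)]
top stone [([332.0, 232.0], 0.73)]
top mallet [([298.0, 147.0], 0.69)]
top gouge [([362.0, 146.0], 0.55), ([165.0, 172.0], 0.51)]
top brush [([158.0, 243.0], 0.65)]
top glue [([167.0, 173.0], 0.71)]
{'clock': 1.1, 'qpos': array([-1.3142,  0.5214, -0.0363,  1.5995,  0.0212,  1.0211, -0.1128]), 'qd': array([-0.0012, -0.0002,  0.0023,  0.0006, -0.0013,  0.0004, -0.0009]), 'joint_efforts': array([ -0.0008, -92.6824,   1.9779, -37.0252,   0.0181,   0.002 ,
        -0.    ]), 'position': array([0.2007, 0.5919, 0.2313]), 'tool_rot': array([-3.1415, -0.    ,  2.8147]), 'force': array([0.1047, 1.3626, 0.404 ]), 'moment': array([-0.0055,  0.022 , -0.0375]), 'finger_force': 0.0, 'grip_width': 0.08548455776371344}
```

View pics/s0.png

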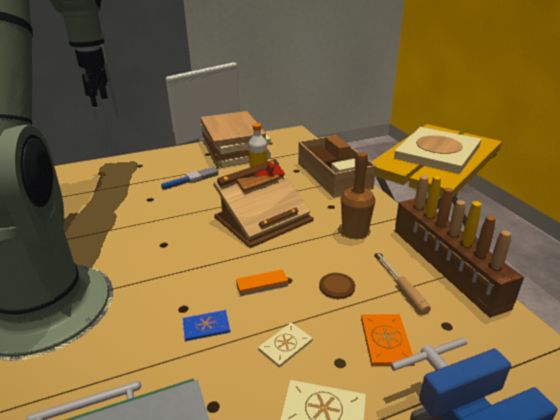

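View pics/t0.png

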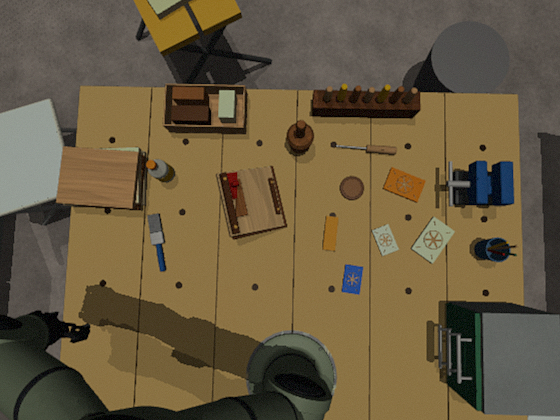

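Candidates for the blank: blue at top (352,279), orange (403,184), large pale (432,240) and small pale (385,240), which is side (287,345). The small pale one fits the description, so I'll check it and the stand close up.

Run:
```python
from h import *
np.set_printoptions(precision=4,suppress=True)
a=save('side','s1.png');b=save('top','t1.png')
up=lambda im,x,y,w,h:cv2.resize(im[y:y+h,x:x+w,::-1],(400,300),interpolation=cv2.INTER_CUBIC)
cv2.imwrite('pics/c1.png',np.vstack([np.hstack([up(b,352,210,100,75),up(a,247,315,100,75)]),np.hstack([up(b,202,155,100,75),up(a,205,158,120,90)])]))
for n,im,c in(('top',b,(385,240)),('side',a,(287,345))):
    for o in outline_of('blank_center',n):
        m=o['region'].astype(np.uint8); r=o['rect']
        if not(r[0]<c[0]<r[2] and r[1]<c[1]<r[3]): continue
        cs,_=cv2.findContours(m,0,2); k=max(cs,key=cv2.contourArea).reshape(-1,2)
        w=np.array([onz(n,p,.008)[:2] for p in k],np.float32)*1000
        print(n,'blank',o['score'],cv2.minAreaRect(w), cv2.boxPoints(cv2.minAreaRect(w)))
def tri(p,q):
    o1,d1=ray('side',p);o2,d2=ray('top',q)
    d1/=np.linalg.norm(d1);d2/=np.linalg.norm(d2)
    s=np.linalg.lstsq(np.stack([d1,-d2],1),o2-o1,rcond=None)[0]
    A,B=o1+s[0]*d1,o2+s[1]*d2; return (A+B)/2,np.linalg.norm(A-B)
for l in('bed_seat','bed','wedge_tab'):
    L=[landmark_of(l,n) for n in('side','top')]
    if all(L): print(l,L[0][0]['xy'],L[1][0]['xy'],tri(L[0][0]['xy'],L[1][0]['xy']))
```

```text
top blank 0.73 ((448.7809753417969, -296.5598449707031), (88.76724243164062, 59.229862213134766), 25.63930892944336) [[ 395.953  -289.0659]
 [ 421.5821 -342.4637]
 [ 501.6089 -304.0538]
 [ 475.9799 -250.6559]]
side blank 0.7 ((442.1341857910156, -301.730224609375), (92.96216583251953, 62.6093635559082), 22.896718978881836) [[ 387.1357 -290.9766]
 [ 411.4952 -348.6528]
 [ 497.1327 -312.4839]
 [ 472.7732 -254.8077]]
bed_seat [269.8, 198.7] [260.0, 199.1] (array([0.5641, 0.109 , 0.0789]), np.float64(0.006386384516052725))
bed [274.0, 217.4] [273.9, 195.4] (array([0.5712, 0.0702, 0.0433]), np.float64(0.014500627585585112))
wedge_tab [271.4, 166.3] [233.7, 184.3] (array([0.6003, 0.1862, 0.132 ]), np.float64(0.004606545718238073))
```

View pics/c1.png

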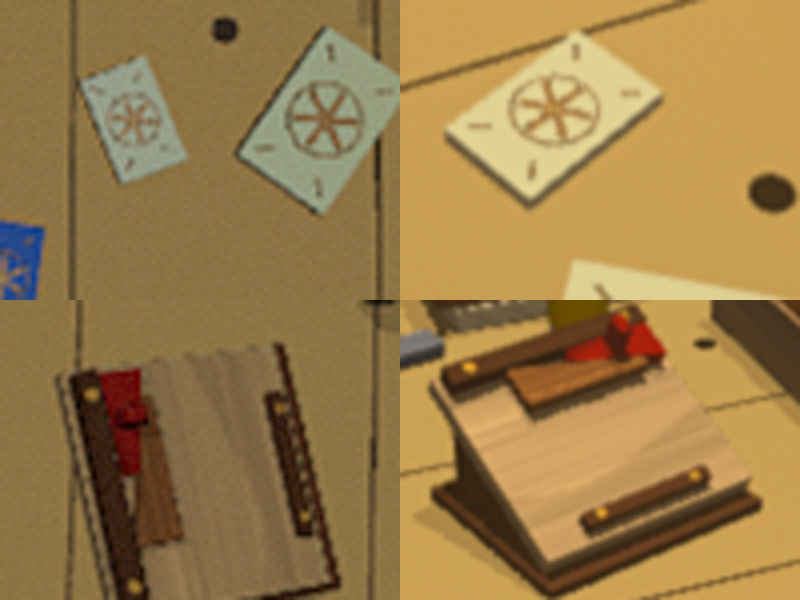

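The crop confirms the small pale rectangle (top 385,240; side 287,345), since the neighbouring one is clearly larger. The stand's ledge, jaw, fence and red tab (top about 234,182) all show, so I'll fit the bed pose next and then plan the reach.

```bash
cat >> h.py <<'E'
def bedR(yaw): return R.from_euler('z',yaw).as_matrix()@R.from_euler('y',-np.radians(28)).as_matrix()
def rows(path,p0,R0,g):
    """path: list of (pos,R,nrows); prints tool-axis rows"""
    for p,M,n in path:
        rv=R.from_matrix(R0.T@M).as_rotvec()
        for i in range(n):
            Ri=R0@R.from_rotvec(rv*i/n).as_matrix()
            d=Ri.T@((np.array(p)-p0)/n)
            print([round(float(v),4) for v in d]+[round(float(v),3) for v in rv/n]+[g])
        p0,R0=np.array(p),M; print('--')
def now():
    s=telemetry.observe(); return s['position'],R.from_euler('xyz',s['tool_rot']).as_matrix()
E
python3 - <<'E'
from h import *
from scipy.optimize import least_squares
np.set_printoptions(precision=4,suppress=True)
obs=[('top',(259,199),(0,0,0)),('side',(268.5,200.5),(0,0,0)),('top',(273,194),(-.045,0,0)),('side',(275,216),(-.045,0,0)),
('top',(268.3,178.8),(-.045,-.06,.012)),('top',(276.3,213.8),(-.045,.06,.012)),('side',(259.9,221.6),(-.045,.06,.012)),('side',(295.9,208.1),(-.045,-.06,.012)),
('top',(232.8,182.6),'w'),('side',(270.7,167.2),'w')]
def f(v):
    M=bedR(v[3]);r=[]
    for n,px,q in obs:
        q=(.083,-.055+v[4],.031) if q=='w' else q
        r+=list(proj(n,v[:3]+M@np.array(q))-px)
    return r
s=least_squares(f,[.564,.109,.08,1.75,.006],loss='soft_l1');print(s.x);print(np.reshape(s.fun,(-1,2)))
v=s.x;M=bedR(v[3]);im={}
for n in('side','top'):
    a=cv2.resize(cv2.imread(f"pics/{n[0]}1.png")[150:250,200:320] if n=='side' else cv2.imread('pics/t1.png')[150:250,200:320],None,fx=3.3,fy=3.3,interpolation=2)
    for P in ([(-.045,-.06,.012),(-.045,.06,.012),(-.045,.06,0),(-.045,-.06,0)],[(-.045,-.029,0),(.045,-.029,0),(.045,.029,0),(-.045,.029,0)],[(.095,-.1,.018),(.095,.1,.018),(.115,.1,.018),(.115,-.1,.018)],[(.073,-.062+v[4],.046),(.093,-.062+v[4],.046),(.093,-.048+v[4],.046),(.073,-.048+v[4],.046)]):
        q=np.array([(proj(n,v[:3]+M@np.array(p))-[200,150]+.5)*3.3 for p in P]).round().astype(np.int32)
        cv2.polylines(a,[q],True,(0,255,0),1)
    im[n]=a
cv2.imwrite('pics/fit.png',np.hstack([im['top'],im['side']]))
for l in('mallet','coaster','stone'):
    print(l,onz('side',landmark_of(l,'side')[0]['xy'],0),onz('top',landmark_of(l,'top')[0]['xy'],0))
E
```

```text
[ 0.5638  0.1158  0.0621  1.8398 -0.0017]
[[-0.4126 -0.2047]
 [-0.71    2.6506]
 [-1.9861  2.595 ]
 [ 1.8687  0.0982]
 [-0.19   -0.9421]
 [ 0.744   0.0251]
 [-0.6322 -0.2188]
 [ 0.0904 -1.9365]
 [ 0.9145  0.3236]
 [ 0.5954  0.0178]]
mallet [ 0.7574 -0.0175  0.    ] [0.7708 0.0018 0.    ]
coaster [ 0.604  -0.1894  0.    ] [ 0.6124 -0.1862 -0.    ]
stone [ 0.4604 -0.1198  0.    ] [ 0.4657 -0.1315  0.    ]
```

View pics/fit.png

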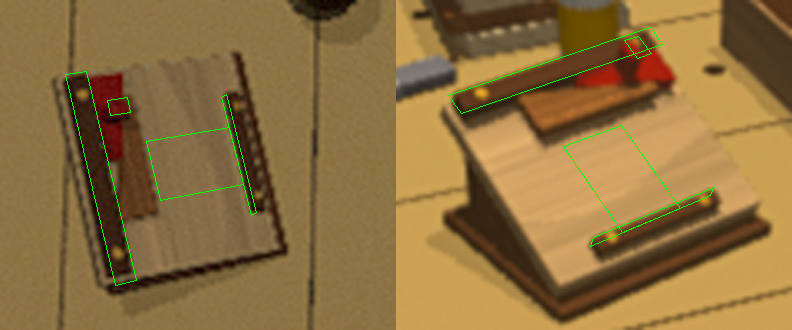

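The fit is within about 2 px (roughly 5 mm): seat near (0.564, 0.116, 0.062), yaw 1.84, with the ledge, fence and tab outlines lying on their edges. Next I'll plan the sweep to above the blank.

Run:
```python
from h import *
p,M=now(); p0=p.copy();az0=np.arctan2(p[1],p[0]);r0=np.hypot(*p[:2]);e=np.array([.447,-.298]);az1=np.arctan2(e[1],e[0]);r1=np.hypot(*e)
y0,y1=2.8147,.435;path=[]
for k in range(1,26):
    t=k/25;a=az0+(az1-az0)*t;r=r0+(r1-r0)*t;z=.2313+.05*min(1,t*3) if t<.75 else .2813-.14*(t-.75)/.25
    path.append(((r*np.cos(a),r*np.sin(a),z),R.from_euler('xyz',[np.pi,0,y0+(y1-y0)*t]).as_matrix(),1))
import io,contextlib
f=io.StringIO()
with contextlib.redirect_stdout(f): rows(path,p,M,0)
print(f.getvalue().replace('--\n',''))
```

```text
[-0.0455, -0.0052, -0.006, -0.0, -0.0, 0.095, 0]
[-0.0453, -0.0042, -0.006, 0.0, -0.0, 0.095, 0]
[-0.0452, -0.0032, -0.006, 0.0, -0.0, 0.095, 0]
[-0.045, -0.0022, -0.006, -0.0, -0.0, 0.095, 0]
[-0.0448, -0.0012, -0.006, 0.0, -0.0, 0.095, 0]
[-0.0445, -0.0003, -0.006, 0.0, -0.0, 0.095, 0]
[-0.0442, 0.0007, -0.006, 0.0, -0.0, 0.095, 0]
[-0.044, 0.0016, -0.006, 0.0, -0.0, 0.095, 0]
[-0.0437, 0.0026, -0.002, -0.0, -0.0, 0.095, 0]
[-0.0433, 0.0035, 0.0, 0.0, -0.0, 0.095, 0]
[-0.043, 0.0044, 0.0, 0.0, -0.0, 0.095, 0]
[-0.0427, 0.0053, 0.0, 0.0, -0.0, 0.095, 0]
[-0.0423, 0.0061, 0.0, 0.0, -0.0, 0.095, 0]
[-0.0419, 0.007, 0.0, 0.0, -0.0, 0.095, 0]
[-0.0415, 0.0078, 0.0, -0.0, -0.0, 0.095, 0]
[-0.041, 0.0087, 0.0, 0.0, -0.0, 0.095, 0]
[-0.0406, 0.0095, 0.0, -0.0, -0.0, 0.095, 0]
[-0.0401, 0.0103, 0.0, 0.0, -0.0, 0.095, 0]
[-0.0397, 0.0111, 0.0056, 0.0, -0.0, 0.095, 0]
[-0.0392, 0.0119, 0.0224, -0.0, -0.0, 0.095, 0]
[-0.0387, 0.0126, 0.0224, -0.0, -0.0, 0.095, 0]
[-0.0381, 0.0133, 0.0224, 0.0, -0.0, 0.095, 0]
[-0.0376, 0.0141, 0.0224, -0.0, -0.0, 0.095, 0]
[-0.0371, 0.0148, 0.0224, 0.0, -0.0, 0.095, 0]
[-0.0365, 0.0155, 0.0224, -0.0, -0.0, 0.095, 0]
```

```bash
python3 -m inch '[[-0.0455,-0.005,-0.006,0,0,0.095,0],[-0.0453,-0.004,-0.006,0,0,0.095,0],[-0.0452,-0.003,-0.006,0,0,0.095,0],[-0.045,-0.002,-0.006,0,0,0.095,0],[-0.045,-0.001,-0.006,0,0,0.095,0]]'
python3 -m inch '[[-0.0445,0,-0.006,0,0,0.095,0],[-0.044,0.001,-0.006,0,0,0.095,0],[-0.044,0.002,-0.006,0,0,0.095,0],[-0.0437,0.0026,-0.002,0,0,0.095,0],[-0.0433,0.0035,0,0,0,0.095,0]]'
```

```text
clock: 2.4
position: [0.3903, 0.4668, 0.2616]
tool_rot: [3.141, -0.0, 2.336]
force: [-0.4, 0.2, -0.3]
grip_width: 0.0855
finger_force: 0.0
clock: 2.9
position: [0.5172, 0.2888, 0.2817]
tool_rot: [3.141, -0.0, 1.861]
force: [0.6, 0.2, -0.3]
grip_width: 0.0856
finger_force: 0.0
```

Tracking is good, so I'll continue the sweep.

```bash
python3 -m inch '[[-0.043,0.0044,0,0,0,0.095,0],[-0.0427,0.0053,0,0,0,0.095,0],[-0.0423,0.006,0,0,0,0.095,0],[-0.042,0.007,0,0,0,0.095,0],[-0.0415,0.008,0,0,0,0.095,0]]' >/dev/null
python3 -m inch '[[-0.041,0.0087,0,0,0,0.095,0],[-0.0406,0.0095,0,0,0,0.095,0],[-0.04,0.0103,0,0,0,0.095,0],[-0.0397,0.011,0.0056,0,0,0.095,0],[-0.039,0.012,0.022,0,0,0.095,0]]'
python3 -m inch '[[-0.0387,0.0126,0.0224,0,0,0.095,0],[-0.038,0.0133,0.0224,0,0,0.095,0],[-0.0376,0.014,0.0224,0,0,0.095,0],[-0.037,0.0148,0.0224,0,0,0.095,0],[-0.0365,0.0155,0.0224,0,0,0.095,0]]'
python3 -m inch '[[0,0,0,0,0,0,0]]'
python3 - <<'E'
from h import *
a=save('side','s2.png');b=save('top','t2.png');p,M=now()
def up(im,n):
    q=proj(n,[.447,-.298,.05]).astype(int);x,y=q-[60,60];c=cv2.resize(im[y:y+120,x:x+120,::-1],None,fx=3.3,fy=3.3,interpolation=2)
    for w in (p,p+M@[0,.0425,-.013],p-M@[0,.0425,.013],[.447,-.298,.008]):
        u=((proj(n,w)-[x,y]+.5)*3.3).astype(int);cv2.drawMarker(c,tuple(int(i) for i in u),(0,255,0),0,9)
    return c
cv2.imwrite('pics/c2.png',np.hstack([up(b,'top'),up(a,'side')]))
E
```

```text
clock: 3.9
position: [0.5449, -0.122, 0.255]
tool_rot: [3.139, -0.002, 0.911]
force: [1.1, -0.4, -0.9]
grip_width: 0.0855
finger_force: 0.0
clock: 4.4
position: [0.4502, -0.2978, 0.141]
tool_rot: [3.141, -0.0, 0.436]
force: [1.2, 0.0, -0.4]
grip_width: 0.0856
finger_force: 0.0
clock: 4.5
position: [0.4465, -0.3002, 0.1398]
tool_rot: [-3.14, 0.004, 0.43]
force: [1.0, 0.8, 0.5]
grip_width: 0.0854
finger_force: 0.0
```

View pics/c2.png

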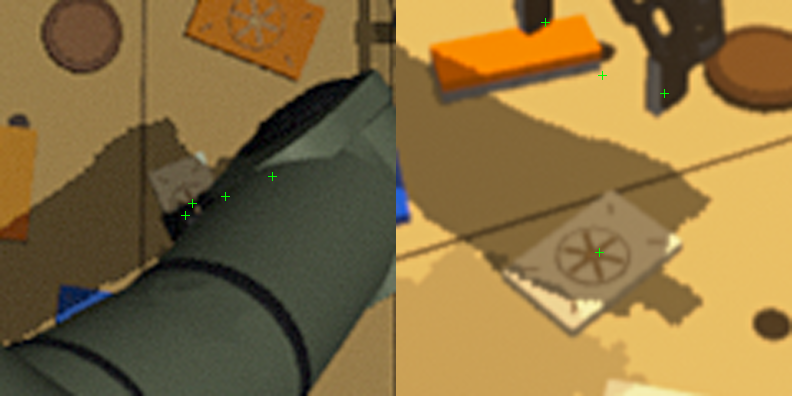

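The side view shows the fingers above and straddling the blank (rosette at crop 592,256). The offset between projection and image is the same for fingers and blank, so the estimate holds and I'll descend.

```bash
python3 -m inch '[[0.001,-0.0015,0.04,0,0,0,0],[0,0,0.04,0,0,0,0],[0,0,0.03,0,0,0,0],[0,0,0,0,0,0,0]]'
python3 - <<'E'
from h import *
a=save('side','s3.png')
x,y=proj('side',[.447,-.298,.03]).astype(int)-[60,50];cv2.imwrite('pics/c3.png',cv2.resize(a[y:y+90,x:x+120,::-1],None,fx=5,fy=5,interpolation=2))
E
```

```text
clock: 5.0
position: [0.4507, -0.2929, 0.0293]
tool_rot: [-3.138, 0.002, 0.442]
force: [-0.6, 0.5, 1.6]
grip_width: 0.0853
finger_force: 0.0
```

View pics/c3.png

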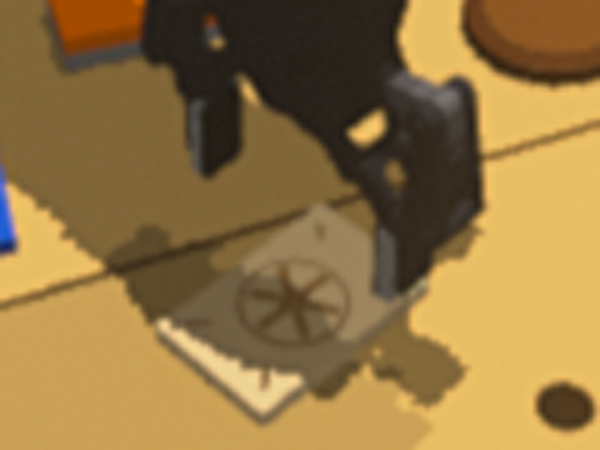

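The pads straddle the blank, with their midpoint a few mm to the right of the rosette (crop 293,303). I'll check the settled pose before going lower.

```bash
python3 -m inch '[[0,0,0,0,0,0,0],[0,0,0,0,0,0,0]]'
python3 - <<'E'
from h import *
p,M=now();print(p,M.T@(np.array([.447,-.298,-.003])-p))
E
```

```text
clock: 5.25
position: [0.4523, -0.2949, 0.0335]
tool_rot: [3.14, -0.002, 0.441]
force: [0.4, 0.0, -0.1]
grip_width: 0.0858
finger_force: 0.0
[ 0.45232916 -0.29493273  0.03345141] [-0.00618934  0.00043306  0.03644198]
```

```bash
python3 -m inch '[[-0.004,0,0.015,0,0,0,0],[0,0,0.012,0,0,0,0],[0,0,0,0,0,0,0]]'
python3 -m inch '[[0,0,0.004,0,0,0,0.1],[0,0,0.002,0,0,0,0.15],[0,0,0,0,0,0,0.2],[0,0,0,0,0,0,0.25]]' 30
```

```text
clock: 5.55
position: [0.4475, -0.2961, 0.0042]
tool_rot: [-3.141, 0.0, 0.44]
force: [-0.6, -0.6, 0.2]
grip_width: 0.0855
finger_force: 0.0
clock: 5.95
position: [0.4477, -0.2965, -0.0011]
tool_rot: [3.141, -0.0, 0.44]
force: [1.1, -0.1, -0.2]
grip_width: 0.0642
finger_force: 0.0
```

```bash
python3 -m inch '[[0,0,0.001,0,0,0,0.3],[0,0,0,0,0,0,0.35],[0,0,0,0,0,0,0.4],[0,0,0,0,0,0,0.4]]' 30
python3 - <<'E'
from h import *
a=save('side','s4.png')
x,y=proj('side',[.447,-.298,.03]).astype(int)-[60,50];cv2.imwrite('pics/c4.png',cv2.resize(a[y:y+90,x:x+120,::-1],None,fx=5,fy=5,interpolation=2))
E
```

```text
clock: 6.35
position: [0.4477, -0.2965, -0.0019]
tool_rot: [3.141, -0.001, 0.439]
force: [-1.0, 1.4, 9.9]
grip_width: 0.0567
finger_force: 29.9
```

View pics/c4.png

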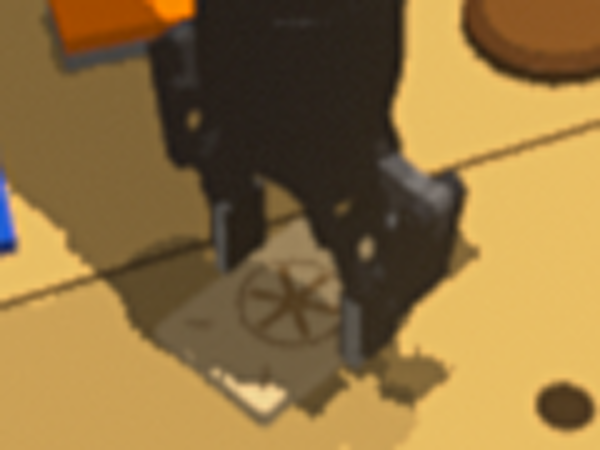

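The blank is gripped at mid-length (pads at crop 225,265 and 355,355; opening 57 mm, 30 N). Next is planning the lift and the move above the bed.

```bash
cat >> h.py <<'E'
S=np.array([.5638,.1158,.0621]);B=bedR(1.8398);T=B@np.diag([1,-1,-1.])
E
python3 - <<'E'
from h import *
p=np.array([.4477,-.2965,-.002]);M=R.from_euler('xyz',[np.pi,0,.44]).as_matrix()
pre=S+B@[.004,0,.09];print(pre)
rows([((.45,-.29,.13),M,4),((.53,-.1,.22),M@R.from_rotvec(R.from_matrix(M.T@T).as_rotvec()*.5).as_matrix(),6),(pre,T,6)],p,M,.4)
E
```

```text
[0.57409083 0.07847189 0.14344317]
[0.0012, -0.0012, -0.033, 0.0, 0.0, 0.0, 0.4]
[0.0012, -0.0012, -0.033, 0.0, 0.0, 0.0, 0.4]
[0.0012, -0.0012, -0.033, 0.0, 0.0, 0.0, 0.4]
[0.0012, -0.0012, -0.033, 0.0, 0.0, 0.0, 0.4]
--
[0.0256, -0.023, -0.015, 0.028, 0.034, -0.114, 0.4]
[0.0285, -0.0203, -0.0135, 0.028, 0.034, -0.114, 0.4]
[0.0311, -0.0172, -0.0119, 0.028, 0.034, -0.114, 0.4]
[0.0332, -0.0139, -0.0104, 0.028, 0.034, -0.114, 0.4]
[0.0349, -0.0103, -0.0089, 0.028, 0.034, -0.114, 0.4]
[0.0362, -0.0064, -0.0075, 0.028, 0.034, -0.114, 0.4]
--
[0.026, -0.0046, 0.0201, 0.028, 0.034, -0.114, 0.4]
[0.0256, -0.001, 0.0211, 0.028, 0.034, -0.114, 0.4]
[0.0248, 0.0024, 0.0219, 0.028, 0.034, -0.114, 0.4]
[0.0236, 0.0059, 0.0226, 0.028, 0.034, -0.114, 0.4]
[0.022, 0.0091, 0.0232, 0.028, 0.034, -0.114, 0.4]
[0.02, 0.0122, 0.0236, 0.028, 0.034, -0.114, 0.4]
--
```

```bash
python3 -m inch '[[0.001,-0.001,-0.033,0,0,0,0.4],[0.001,-0.001,-0.033,0,0,0,0.4],[0.001,-0.001,-0.033,0,0,0,0.4],[0.001,-0.001,-0.033,0,0,0,0.4]]' 40
python3 -m inch '[[0.0256,-0.023,-0.015,0.028,0.034,-0.114,0.4],[0.0285,-0.02,-0.0135,0.028,0.034,-0.114,0.4],[0.031,-0.017,-0.012,0.028,0.034,-0.114,0.4],[0.033,-0.014,-0.0105,0.028,0.034,-0.114,0.4],[0.035,-0.01,-0.009,0.028,0.034,-0.114,0.4]]' 
python3 -m inch '[[0.036,-0.0065,-0.0075,0.028,0.034,-0.114,0.4],[0.026,-0.0046,0.02,0.028,0.034,-0.114,0.4],[0.0256,-0.001,0.021,0.028,0.034,-0.114,0.4],[0.025,0.0024,0.022,0.028,0.034,-0.114,0.4],[0,0,0,0,0,0,0.4]]'
```

```text
clock: 6.8
position: [0.4493, -0.291, 0.131]
tool_rot: [-3.141, 0.0, 0.44]
force: [0.2, 0.2, -0.4]
grip_width: 0.0566
finger_force: 43.6
clock: 7.3
position: [0.5166, -0.1322, 0.2059]
tool_rot: [-3.056, -0.202, 1.008]
force: [-0.7, 0.1, -0.2]
grip_width: 0.0565
finger_force: 43.6
clock: 7.8
position: [0.5518, -0.0093, 0.1801]
tool_rot: [-3.072, -0.376, 1.472]
force: [-0.1, -0.1, -0.4]
grip_width: 0.0565
finger_force: 43.6
```

```bash
python3 -m inch '[[0,0,0,0,0,0,0.4]]'
python3 - <<'E'
from h import *
p,M=now();rows([(S+B@[.004,0,.07],T,5)],p,M,.4)
E
```

```text
clock: 7.9
position: [0.5518, -0.0129, 0.1815]
tool_rot: [-3.074, -0.373, 1.465]
force: [0.2, -0.5, -0.1]
grip_width: 0.0565
finger_force: 43.6
[0.0149, 0.003, 0.0176, 0.018, 0.021, -0.069, 0.4]
[0.0143, 0.0043, 0.0179, 0.018, 0.021, -0.069, 0.4]
[0.0136, 0.0056, 0.0181, 0.018, 0.021, -0.069, 0.4]
[0.0128, 0.0069, 0.0182, 0.018, 0.021, -0.069, 0.4]
[0.0119, 0.008, 0.0183, 0.018, 0.021, -0.069, 0.4]
--
```

```bash
python3 -m inch '[[0.015,0.003,0.0176,0.018,0.021,-0.069,0.4],[0.0143,0.0043,0.018,0.018,0.021,-0.069,0.4],[0.0136,0.0056,0.018,0.018,0.021,-0.069,0.4],[0.0128,0.007,0.018,0.018,0.021,-0.069,0.4],[0.012,0.008,0.018,0.018,0.021,-0.069,0.4]]'
python3 -m inch '[[0,0,0,0,0,0,0.4],[0,0,0,0,0,0,0.4]]'
python3 - <<'E'
from h import *
np.set_printoptions(precision=4,suppress=True)
p,M=now();print('bed frame',B.T@(p-S),R.from_matrix(T.T@M).as_rotvec())
a=save('side','s5.png');b=save('top','t5.png')
def up(n,im,x,y):
    c=cv2.resize(im[y:y+120,x:x+120,::-1],None,fx=3.3,fy=3.3,interpolation=2)
    for sx,sy in((1,1),(1,-1),(-1,1),(-1,-1)):
        u=((proj(n,p+M@[.045*sx,.029*sy,-.010])-[x,y]+.5)*3.3).astype(int);cv2.drawMarker(c,tuple(int(i) for i in u),(0,255,0),0,9)
    return c
cv2.imwrite('pics/c5.png',np.hstack([up('top',b,200,140),up('side',a,205,130)]))
for n in('side','top'):
    for l in('wedge_tab','bed_seat','blank_center'): print(n,l,[(np.round(d['xy'],1).tolist(),round(d['score'],2)) for d in landmark_of(l,n)][:3])
E
```

```text
clock: 8.4
position: [0.5721, 0.0872, 0.1269]
tool_rot: [3.139, -0.49, 1.843]
force: [-0.9, 1.2, 0.7]
grip_width: 0.0567
finger_force: 43.6
clock: 8.6
position: [0.5718, 0.0866, 0.1269]
tool_rot: [3.141, -0.49, 1.839]
force: [0.8, 0.2, -0.6]
grip_width: 0.0563
finger_force: 43.6
bed frame [0.0037 0.0001 0.0714] [-0.0007  0.001   0.0005]
side wedge_tab [([270.3, 168.4], 0.43)]
side bed_seat [([270.0, 203.6], 0.59)]
side blank_center [([207.8, 327.7], 0.82), ([274.8, 188.3], 0.73), ([388.2, 339.0], 0.72)]
top wedge_tab [([233.7, 184.1], 0.62)]
top bed_seat [([261.3, 198.9], 0.62)]
top blank_center [([429.6, 239.1], 0.87), ([267.8, 192.2], 0.84), ([402.7, 183.2], 0.66)]
```

View pics/c5.png

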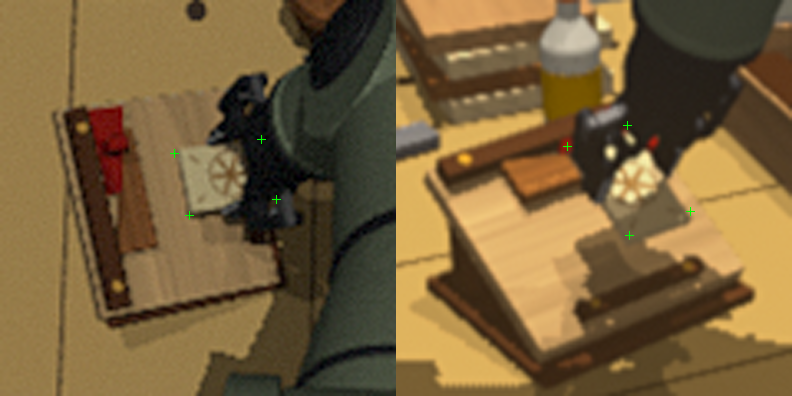

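Blank is level with the bed and lined up, but sits about 2 mm low of nominal in the image (rosette at top 269,194; side 277,184). I'll nudge it up-slope, come down to just above the ledge and look again.

```bash
python3 -m inch '[[0.0035,-0.002,0.025,0,0,0,0.4],[0,0,0.025,0,0,0,0.4],[0,0,0,0,0,0,0.4],[0,0,0,0,0,0,0.4]]'
python3 - <<'E'
from h import *
np.set_printoptions(precision=4,suppress=True)
p,M=now();print('bed frame',B.T@(p-S),R.from_matrix(T.T@M).as_rotvec())
a=save('side','s6.png');b=save('top','t6.png')
def up(n,im,x,y):
    c=cv2.resize(im[y:y+80,x:x+80,::-1],None,fx=5,fy=5,interpolation=2)
    return c
cv2.imwrite('pics/c6.png',np.hstack([up('top',b,220,160),up('side',a,235,150)]))
for n in('side','top'):
    print(n,proj(n,p+M@[0,0,-.010]))
E
```

```text
clock: 9.4
position: [0.5629, 0.1125, 0.0847]
tool_rot: [3.141, -0.491, 1.842]
force: [0.1, -1.0, -0.3]
grip_width: 0.0563
finger_force: 43.6
bed frame [0.008  0.0017 0.0213] [-0.      0.0022 -0.0017]
side [268.6292 194.2294]
top [260.3262 197.5557]
```

View pics/c6.png

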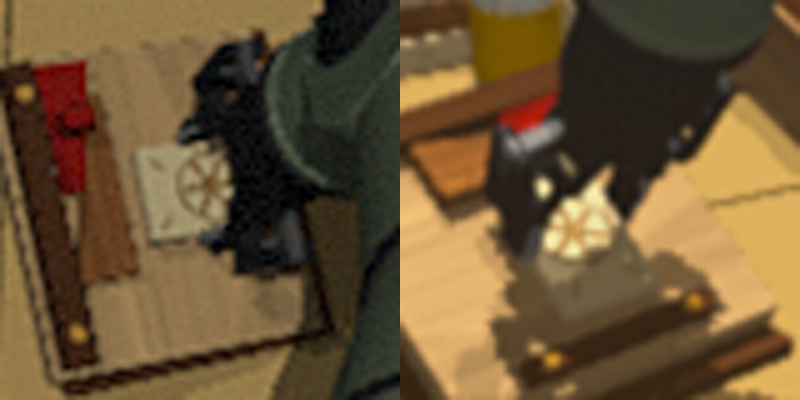

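Top view shows the blank's upper edge (crop 142,195) about 5 mm along the slope clear of the jaw edge (crop 118,195) once the height difference is allowed for. So it's centred in the gap, and I'll lower it to contact.

```bash
python3 -m inch '[[0,0,0.008,0,0,0,0.4],[0,0,0.006,0,0,0,0.4],[0,0,0,0,0,0,0.4]]'
python3 -m inch '[[0,0,0.003,0,0,0,0.4],[0,0,0,0,0,0,0.4]]'
python3 -m inch '[[0,0,0.002,0,0,0,0.4],[0,0,0,0,0,0,0.4]]'
python3 -m inch '[[0,0,0.0015,0,0,0,0.4],[0,0,0,0,0,0,0.4]]'
```

```text
clock: 9.8
position: [0.5605, 0.1198, 0.0714]
tool_rot: [3.141, -0.492, 1.842]
force: [-0.1, 0.1, -0.8]
grip_width: 0.0564
finger_force: 43.6
clock: 10.0
position: [0.5605, 0.1208, 0.0691]
tool_rot: [3.141, -0.491, 1.842]
force: [0.4, -0.6, -0.1]
grip_width: 0.0562
finger_force: 43.6
clock: 10.2
position: [0.5603, 0.1217, 0.0674]
tool_rot: [3.14, -0.491, 1.842]
force: [-0.1, -0.1, -0.0]
grip_width: 0.0563
finger_force: 43.6
clock: 10.4
position: [0.5601, 0.1223, 0.0662]
tool_rot: [3.14, -0.491, 1.842]
force: [-0.6, -0.3, -0.1]
grip_width: 0.0562
finger_force: 43.6
```

```bash
python3 -m inch '[[0,0,0.0015,0,0,0,0.4],[0,0,0,0,0,0,0.4]]'
python3 -m inch '[[0,0,0.001,0,0,0,0.4],[0,0,0,0,0,0,0.4]]'
python3 -m inch '[[0,0,0.001,0,0,0,0.4],[0,0,0,0,0,0,0.4]]'
```

```text
clock: 10.6
position: [0.5602, 0.1226, 0.0655]
tool_rot: [3.14, -0.491, 1.842]
force: [-2.7, -4.5, 9.7]
grip_width: 0.0568
finger_force: 44.7
clock: 10.8
position: [0.5602, 0.1227, 0.0653]
tool_rot: [3.139, -0.491, 1.842]
force: [-6.9, -8.2, 23.8]
grip_width: 0.0563
finger_force: 46.1
clock: 11.0
position: [0.5604, 0.123, 0.064]
tool_rot: [3.139, -0.49, 1.842]
force: [-2.3, -8.3, 14.9]
grip_width: 0.0568
finger_force: 49.0
```

The blank is firmly down: about 16 N normal to the bed, at bed-surface height, so it lies between ledge and jaw. I'll ease off slightly, hold, then release and back off.

```bash
python3 -m inch '[[0,0,-0.0005,0,0,0,0.4],[0,0,0,0,0,0,0.4],[0,0,0,0,0,0,0.4]]'
python3 -m inch '[[0,0,0,0,0,0,0.3],[0,0,0,0,0,0,0.2],[0,0,0,0,0,0,0.1],[0,0,0,0,0,0,0],[0,0,0,0,0,0,0]]'
python3 -m inch '[[0,0,-0.03,0,0,0,0],[0,0,-0.04,0,0,0,0],[0,0,-0.03,0,0,0,0],[0,0,0,0,0,0,0],[0,0,0,0,0,0,0]]'
python3 - <<'E'
from h import *
np.set_printoptions(precision=4,suppress=True)
p,M=now();print('bed frame',B.T@(p-S))
a=save('side','s7.png');b=save('top','t7.png')
def up(n,im,x,y):
    return cv2.resize(im[y:y+80,x:x+80,::-1],None,fx=5,fy=5,interpolation=2)
cv2.imwrite('pics/c7.png',np.hstack([up('top',b,220,160),up('side',a,235,145)]))
for n in('side','top'):
    for l in('wedge_tab','blank_center'): print(n,l,[(np.round(d['xy'],1).tolist(),round(d['score'],2)) for d in landmark_of(l,n)][:4])
    print(proj(n,S+B@[0,0,.008]),proj(n,S+B@[.083,-.055+.002,.031]))
print(p+0, 'to tab');rows([(S+B@[.083,-.053,.085],T,3)],p,M,0)
E
```

```text
clock: 11.3
position: [0.5604, 0.123, 0.0641]
tool_rot: [3.139, -0.49, 1.842]
force: [0.0, -5.3, 9.3]
grip_width: 0.0564
finger_force: 48.3
clock: 11.8
position: [0.5597, 0.1237, 0.0635]
tool_rot: [3.14, -0.491, 1.842]
force: [-0.7, 0.6, -0.2]
grip_width: 0.0852
finger_force: 0.0
clock: 12.3
position: [0.5724, 0.0782, 0.152]
tool_rot: [3.14, -0.491, 1.842]
force: [-0.9, 0.8, -0.8]
grip_width: 0.0852
finger_force: 0.0
bed frame [0.0082 0.0017 0.0975]
side wedge_tab [([269.6, 167.5], 0.41)]
side blank_center [([209.4, 323.4], 0.9), ([269.0, 200.8], 0.63)]
[268.5352 201.4342] [270.2024 167.5962]
top wedge_tab [([234.2, 182.7], 0.54), ([166.1, 171.4], 0.36)]
top blank_center [([405.0, 182.9], 0.68), ([433.3, 240.6], 0.61), ([258.2, 198.9], 0.56), ([351.8, 277.8], 0.48)]
[259.5625 198.2554] [233.9911 184.0963]
[0.5724 0.0782 0.152 ] to tab
[0.0249, 0.0183, 0.0042, 0.0, -0.001, 0.001, 0]
[0.0249, 0.0183, 0.0042, 0.0, -0.001, 0.001, 0]
[0.0249, 0.0183, 0.0042, 0.0, -0.001, 0.001, 0]
--
```

View pics/c7.png

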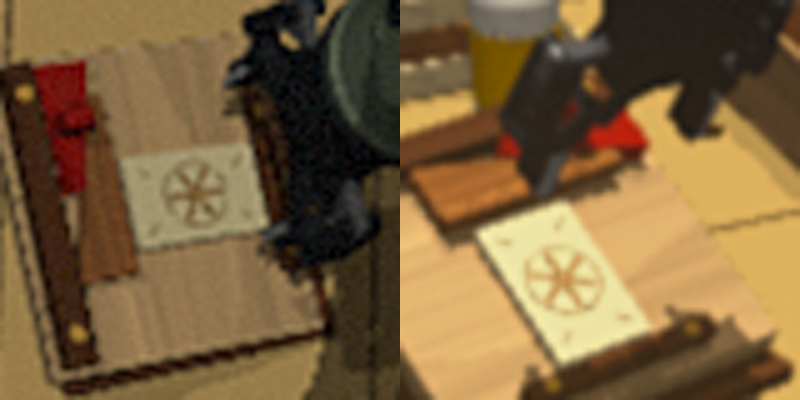

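The blank lies flat and straight between the ledge and jaw (rosette at top 258.7,198.8), and the tab is at top (235,183.6). Now I'll go over to the tab with the fingers straddling it.

```bash
python3 -m inch '[[0.0255,0.0183,0.004,0,0,0,0],[0.0255,0.0183,0.004,0,0,0,0],[0.0257,0.018,0.0042,0,0,0,0],[0,0,0,0,0,0,0],[0,0,0,0,0,0,0]]'
python3 - <<'E'
from h import *
np.set_printoptions(precision=4,suppress=True)
p,M=now();print('bed frame',B.T@(p-S),R.from_matrix(T.T@M).as_rotvec())
g=np.array(landmark_of('glue','side')[0]['xy']);print('glue',onz('side',g,0))
a=save('side','s8.png');b=save('top','t8.png')
def up(n,im,x,y):
    return cv2.resize(im[y:y+80,x:x+80,::-1],None,fx=5,fy=5,interpolation=2)
cv2.imwrite('pics/c8.png',np.hstack([up('top',b,210,150),up('side',a,235,125)]))
E
```

```text
clock: 13.1
position: [0.6049, 0.164, 0.1768]
tool_rot: [3.141, -0.491, 1.843]
force: [-0.6, -1.0, -0.4]
grip_width: 0.0855
finger_force: 0.0
bed frame [ 0.0852 -0.0524  0.0846] [ 0.0009  0.0024 -0.0029]
glue [0.6413 0.4259 0.    ]
```

View pics/c8.png

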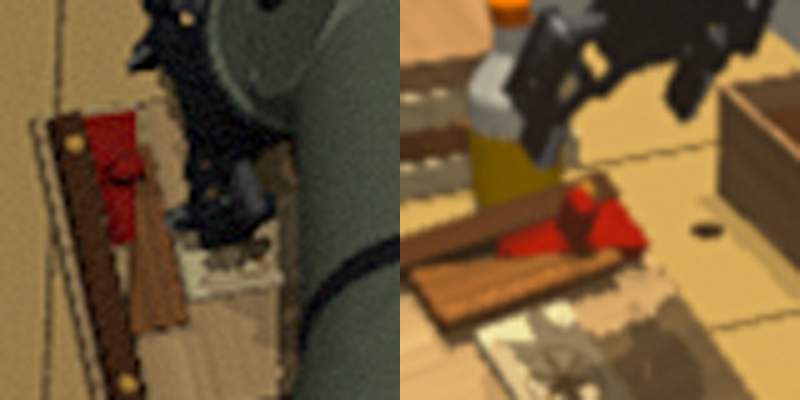

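Fingertips (side crop 540,160 and 690,115) will come down on either side of the tab (578,205). Descending and closing on it.

```bash
python3 -m inch '[[0,0,0.025,0,0,0,0],[0,0,0.02,0,0,0,0],[0,0,0.0135,0,0,0,0],[0,0,0,0,0,0,0]]'
python3 -m inch '[[0,0,0,0,0,0,0.3],[0,0,0,0,0,0,0.5],[0,0,0,0,0,0,0.7],[0,0,0,0,0,0,0.85],[0,0,0,0,0,0,0.9]]' 20
python3 -m inch '[[0,0,0,0,0,0,0.9],[0,0,0,0,0,0,0.9]]'
```

```text
clock: 13.65
position: [0.5969, 0.1902, 0.1242]
tool_rot: [-3.14, -0.492, 1.841]
force: [0.4, 0.7, 0.1]
grip_width: 0.0858
finger_force: 0.0
clock: 14.15
position: [0.5981, 0.1899, 0.1259]
tool_rot: [3.14, -0.491, 1.842]
force: [1.7, -0.8, 7.8]
grip_width: 0.0134
finger_force: 23.8
clock: 14.35
position: [0.5981, 0.1899, 0.126]
tool_rot: [3.14, -0.491, 1.842]
force: [-0.6, -3.1, 5.7]
grip_width: 0.0136
finger_force: 23.5
```

The tab is gripped (13.5 mm). Sliding the wedge along the bed's +y, which is tool −y.

```bash
python3 -m inch '[[0,-0.004,-0.001,0,0,0,0.9],[0,-0.006,0,0,0,0,0.9],[0,-0.006,0,0,0,0,0.9],[0,-0.006,0,0,0,0,0.9]]' 40
python3 -m inch '[[0,-0.004,0,0,0,0,0.9],[0,-0.004,0,0,0,0,0.9],[0,-0.003,0,0,0,0,0.9],[0,0,0,0,0,0,0.9]]'
```

```text
clock: 14.75
position: [0.5761, 0.184, 0.1263]
tool_rot: [3.141, -0.491, 1.842]
force: [1.3, 5.7, -6.9]
grip_width: 0.0127
finger_force: 42.4
clock: 15.15
position: [0.565, 0.1811, 0.1263]
tool_rot: [-3.141, -0.492, 1.842]
force: [-2.5, 3.9, -6.3]
grip_width: 0.013
finger_force: 42.6
```

```bash
python3 -m inch '[[0,-0.002,0,0,0,0,0.9],[0,-0.002,0,0,0,0,0.9],[0,-0.002,0,0,0,0,0.9],[0,0,0,0,0,0,0.9]]'
python3 -m inch '[[0,-0.002,0,0,0,0,0.9],[0,0,0,0,0,0,0.9]]'
python3 -m inch '[[0,-0.002,0,0,0,0,0.9],[0,0,0,0,0,0,0.9]]'
```

```text
clock: 15.55
position: [0.5595, 0.1796, 0.1263]
tool_rot: [3.142, -0.492, 1.842]
force: [-0.8, 5.8, -6.7]
grip_width: 0.0132
finger_force: 42.4
clock: 15.75
position: [0.5576, 0.1792, 0.1263]
tool_rot: [3.141, -0.492, 1.842]
force: [-1.4, 5.5, -6.6]
grip_width: 0.0128
finger_force: 42.3
clock: 15.95
position: [0.5558, 0.1786, 0.1263]
tool_rot: [3.141, -0.492, 1.842]
force: [-0.1, 6.5, -7.1]
grip_width: 0.0132
finger_force: 42.3
```

```bash
python3 -m inch '[[0,-0.0015,0,0,0,0,0.9],[0,0,0,0,0,0,0.9]]'
python3 -m inch '[[0,-0.0015,0,0,0,0,0.9],[0,0,0,0,0,0,0.9]]'
python3 -m inch '[[0,-0.001,0,0,0,0,0.9],[0,0,0,0,0,0,0.9]]'
```

```text
clock: 16.15
position: [0.5547, 0.1784, 0.1263]
tool_rot: [3.141, -0.492, 1.842]
force: [1.7, 7.6, -7.5]
grip_width: 0.0131
finger_force: 42.0
clock: 16.35
position: [0.5537, 0.1781, 0.1264]
tool_rot: [3.14, -0.491, 1.842]
force: [5.1, 10.6, -11.2]
grip_width: 0.0129
finger_force: 41.7
clock: 16.55
position: [0.5531, 0.1779, 0.1264]
tool_rot: [3.139, -0.491, 1.843]
force: [8.9, 11.2, -12.3]
grip_width: 0.0134
finger_force: 41.5
```

The resistance is rising, about 11.6 N along the travel. One more nudge.

```bash
python3 -m inch '[[0,-0.001,0,0,0,0,0.9],[0,0,0,0,0,0,0.9]]'
python3 -m inch '[[0,-0.0005,0,0,0,0,0.9],[0,0,0,0,0,0,0.9],[0,0,0,0,0,0,0.9]]'
```

```text
clock: 16.75
position: [0.5525, 0.1777, 0.1264]
tool_rot: [3.138, -0.491, 1.843]
force: [11.0, 12.8, -14.4]
grip_width: 0.0128
finger_force: 41.3
clock: 17.05
position: [0.5523, 0.1777, 0.1264]
tool_rot: [3.138, -0.491, 1.843]
force: [12.6, 13.2, -15.3]
grip_width: 0.013
finger_force: 41.2
```

It's jammed with about 15.6 N. Releasing, backing off along the tool axis, and checking.

```bash
python3 -m inch '[[0,0,0,0,0,0,0.8],[0,0,0,0,0,0,0.6],[0,0,0,0,0,0,0.3],[0,0,0,0,0,0,0],[0,0,0,0,0,0,0]]'
python3 -m inch '[[0,0,-0.03,0,0,0,0],[0,0,-0.045,0,0,0,0],[0,0,-0.045,0,0,0,0],[0,0,-0.045,0,0,0,0],[0,0,0,0,0,0,0]]'
python3 -m inch '[[-0.04,0,-0.02,0,0,0,0],[-0.04,0,-0.02,0,0,0,0],[-0.04,0,-0.02,0,0,0,0],[0,0,0,0,0,0,0],[0,0,0,0,0,0,0]]'
python3 - <<'E'
from h import *
np.set_printoptions(precision=4,suppress=True)
a=save('side','s9.png');b=save('top','t9.png')
cv2.imwrite('pics/c9.png',np.hstack([cv2.resize(i[y:y+90,x:x+80,::-1],None,fx=5,fy=5,interpolation=2) for i,x,y in((b,210,150),(a,235,145))]))
for n in('side','top'):
    for l in('wedge_tab','blank_center'): print(n,l,[(np.round(d['xy'],1).tolist(),round(d['score'],2)) for d in landmark_of(l,n)][:4])
    print(proj(n,S+B@[0,0,.008]),proj(n,S+B@[.083,-.055+.048,.031]))
E
```

```text
clock: 17.55
position: [0.5512, 0.1765, 0.1265]
tool_rot: [3.141, -0.491, 1.842]
force: [0.3, 0.5, 0.7]
grip_width: 0.0741
finger_force: 0.0
clock: 18.05
position: [0.5745, 0.0985, 0.2768]
tool_rot: [3.133, -0.488, 1.842]
force: [-0.5, 0.5, 0.1]
grip_width: 0.0854
finger_force: 0.0
clock: 18.55
position: [0.6078, -0.0285, 0.2677]
tool_rot: [3.141, -0.491, 1.84]
force: [0.2, 0.1, 0.2]
grip_width: 0.0853
finger_force: 0.0
side wedge_tab [([255.2, 172.5], 0.71)]
side blank_center [([388.3, 337.1], 0.96), ([325.3, 413.4], 0.86), ([353.5, 231.5], 0.62), ([208.5, 324.6], 0.6)]
[268.5352 201.4342] [256.3991 172.3856]
top wedge_tab [([236.2, 201.5], 0.56)]
top blank_center [([402.7, 182.9], 0.7), ([260.1, 197.7], 0.64), ([432.0, 239.2], 0.57)]
[259.5625 198.2554] [237.4908 198.6877]
```

View pics/c9.png

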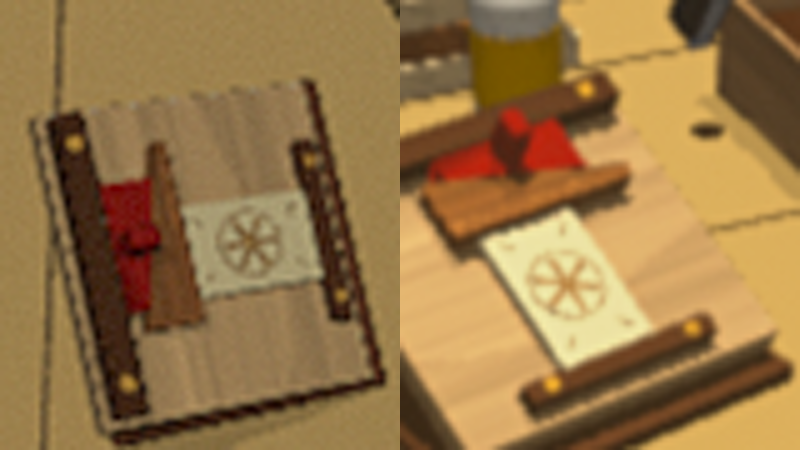

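The picture shows the blank flat and straight between ledge and jaw (rosette at top 260,198), touching both. The tab has moved well along (top 237,198) and the robot is clear. Handing in.

```bash
python3 -c "
from workcell import bot; print(bot.job_done())"
```

```text
the job is handed in; nothing more can be done
None
```

The blank lies flat on the bed, clamped between the ledge and the jaw, with the wedge pushed to about 15 N; the arm was clear when I handed the job in, and no verdict was returned.

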